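Dry-fit a riser kit on the stockroom bench

ROBOT

A 7-joint arm with a two-finger parallel gripper is mounted at the origin on the work surface. World frame = base frame: x ahead of the robot, y to its left, z up, the work surface at z = 0. Lengths are in m, angles in degrees, forces in N, time in s.
With the tool pointing down it reaches from about 0.425 to 0.875 m from the base axis. Payload 9.9 kg.
Tool frame: the origin (TCP) lies at the very end of the fingers, on their centre line; the grasp point (between the pads) lies 19 mm behind it (manip.grip_depth is the distance from the TCP to the grasp point, in m); z points along the fingers, y is the line along which they close (so a half turn about z gives the same grasp; the last joint's range is limited). The gripper opens to 85 mm and grips with 20 to 120 N. Pads are 22 mm wide; open, the fingers measure 114 mm over their backs; the gripper's body (76 mm by 85 mm) begins 54 mm behind the grasp point. The pads swing forward as they close: fully open they stand 13 mm farther back than shut.
Start: joints at [62.235, 32.985, 1.427, 82.34, -0.859, 64.687, -3.237], TCP at [0.263, -0.622, 0.231] pointing down, gripper open.
Joint ranges: [-157.87, 157.87], [-19.46, 123.44], [-87.15, 90], [11.01, 140.99], [-62.26, 242.26], [9.8, 113.94], [-161.44, 161.44]. Speed limits (degrees/s): [127.2, 127.2, 172.46, 172.46, 180, 180, 180].

INTERFACE

Orientations are given as [roll, pitch, yaw] about the fixed x, y, z axes, in that order (R = Rz(yaw) Ry(pitch) Rx(roll)).
In Python, from station import status, optics, manip gives the robot as it stands.
- The arm moves only by the tool carry_out, never from a script. Its argument "deltas" is a list of rows, each an object with "xyz": the shift along the tool's x, y, z scaled (see below), a list of three; "twist": the turn about the tool's z scaled (see below); "claw": the opening, from 0 (shut) to 1 (fully open). In form: [{"xyz": [dx, dy, dz], "twist": twist, "claw": claw}, ...]. A call has exactly 5 rows; each row shifts and turns the commanded pose from where the row before left it, along the tool's axes as they then stand; what a row does not reach is not made up. The controller multiplies each number of a shift by 0.06 m and each number of a turn by 6 degrees. A row lasts 1/8 s, in which the tool goes at most 62.5 mm and 10.7 degrees, less where a joint would pass 70% of its speed; a pose out of reach is approached as far as the arm can. A call with a number of a shift or a turn outside -1 to 1 is refused whole. A call with a gripper value outside its range is refused whole. The fingers move at their own pace and stop on an object; "newtons" is the grip in N (left out, the last holds). Time passes only in rows, so rows that do not move let the fingers close, or fill a call up. It gives the time, the measured TCP pose, the force, the opening and the grip force at its end, in the units of the state.
- status.get_obs(): the state, without advancing time (a new reading comes with each control period).
- optics.camera(name): name is "scene" or "side" or "wrist"; returns a dict with "pixels" (400x640x3 uint8, red, green, blue), "vertical_fov" (degrees; the focal length in pixels is half the picture's height over the tangent of half this angle, whatever the lens; pixels are square), "cx", "cy" (the principal point, pixels), "eye" and "rotation" of the camera in the world. Camera axes: x right, y up, looking along -z (the intrinsics and any distortion apply to the point x, -y, -z); pixel columns grow to the right and rows downward; lengths in m; the calibration is good to about 2 mm. A picture is of the moment at which its call begins. There is no depth.
- manip.close_job(): hands the job in; it is judged then, once.
The state is a dict: "time": time; "joint_pos": joint angles; "qvel": joint speeds; "joint_torque": joint torques, N m; "position": TCP position; "tcp_rot": TCP orientation; "force": force on the tool from outside, world axes, zero at the start; "moment": the same for the moment, N m; "width": finger opening in m; "finger_force": force on a finger pad.
Only numpy, scipy, OpenCV 4.12 (cv2) and the standard library are available. Lean on these libraries where they do the work, as an engineer would, in place of code of your own. Each camera call takes 0.05 s, during which the arm holds its last target. There are 200 camera calls.

TASK

Dry-fit the pipe riser from the bottom up, one part at a time, letting go of each before fetching the next: stand the longer of the two straight pipes in the floor flange with the wider socket, put the coupling sleeve on the pipe, then the reducer, spigot down, into the coupling, and last the end cap over the reducer's neck. Every part must sit fully home and upright and the finished riser must stand on its own; leave the shorter pipe and the tin where they stand.

Things in the scene. Friction and masses are not known exactly. Their poses are not given: they have to be found in the camera images.
- wide_flange: Grey floor flange on a 110 x 110 x 10 mm steel plate fixed to the bench, with the WIDE socket: disc 96 mm across up to 18 mm high, then an upright round hub, outer diameter 60 mm, bore 44 mm. Socket floor 18 mm, hub mouth 52 mm above the bench. Origin: centre of the plate's underside, z up the socket axis. The two flanges may be on either side.
- narrow_flange: The other floor flange: same plate, disc and hub outside, but bore only 26 mm (thick hub wall); too narrow for the pipes and not used. Origin: centre of its underside.
- long_pipe: White straight pipe stub standing upright, outer diameter 40 mm, 110 mm long, hollow, both ends the same and tapered over the last 6 mm to 33 mm diameter. Origin: centre of its lower end, z along the pipe. Weight about 90 g. Seated, its lower end rests on the socket floor.
- short_pipe: The spare pipe stub, same in all but length: 70 mm tall, standing upright. Not used. Origin: centre of its lower end.
- coupling: White plain sleeve standing upright, outer diameter 54 mm, 56 mm tall, open at both ends, bore 44 mm, with an inner stop ring (hole 29 mm) from 24 to 32 mm above its lower end; both ends alike. Origin: centre of its lower end, z up. About 70 g. Seated, the stop rests on the pipe's top end, so the sleeve covers the pipe's top 24 mm.
- reducer: White turned fitting standing on its spigot: from the bottom a spigot 40 mm across (foot tapered over 7 mm to 31 mm) up to 22 mm, collar 54 mm across to 36 mm, cone to 42 mm, neck 30 mm across to 82 mm (last 6 mm tapered to 23). Grip it by the neck. Origin: centre of the spigot's foot, z up. About 100 g. Seated, the collar's underside rests on the coupling's rim.
- cap: White end cap standing mouth down, closed top up: outer diameter 42 mm, 36 mm tall, bore 34 mm and 30 mm deep. Origin: centre of its open lower end, z up to the closed top. About 50 g. Seated, the inside of its top rests on the end of the reducer's neck.
- tin: Bare steel tin standing upright among the fittings, diameter 60 mm, 95 mm tall; a bystander to leave alone. Origin: centre of its underside.
Not all that is in view belongs to the job. What is shaped like the long_pipe but blue is not meant. Leave any pink look-alike of the coupling alone.

How it is judged (in metres and radians):
On the way, in this order (a step that is already met when the one before it is completed fails the run):
1. The long pipe stands in the wide-bore flange, right down on the socket floor, let go (z of long_pipe in the frame of wide_flange between 0.012 and 0.024 m and horizontal distance between long_pipe and wide_flange below 0.009 m and angle between long_pipe's own z axis and vertical below 0.12 rad and linear speed of long_pipe below 0.03 m/s and contact force between long_pipe and the fingers below 0.3 N), for 0.2 s.
2. The coupling sits on the long pipe, down on its inner stop, let go (z of long_pipe in the frame of wide_flange between 0.012 and 0.024 m and horizontal distance between long_pipe and wide_flange below 0.009 m and angle between each of long_pipe, coupling's own z axis and vertical below 0.12 rad and linear speed of each of long_pipe, coupling below 0.03 m/s and z of coupling in the frame of long_pipe between 0.08 and 0.092 m and horizontal distance between coupling and long_pipe below 0.009 m and contact force between coupling and the fingers below 0.3 N), for 0.2 s.
3. The reducer sits in the coupling, collar down on the rim, let go (z of long_pipe in the frame of wide_flange between 0.012 and 0.024 m and horizontal distance between long_pipe and wide_flange below 0.009 m and angle between each of long_pipe, coupling, reducer's own z axis and vertical below 0.12 rad and linear speed of each of long_pipe, coupling, reducer below 0.03 m/s and z of coupling in the frame of long_pipe between 0.08 and 0.092 m and horizontal distance between coupling and long_pipe below 0.009 m and z of reducer in the frame of coupling between 0.028 and 0.04 m and horizontal distance between reducer and coupling below 0.009 m and contact force between reducer and the fingers below 0.3 N), for 0.2 s.
4. The cap sits on the reducer's neck, fully down, let go (z of long_pipe in the frame of wide_flange between 0.012 and 0.024 m and horizontal distance between long_pipe and wide_flange below 0.009 m and angle between each of long_pipe, coupling, reducer, cap's own z axis and vertical below 0.12 rad and linear speed of each of long_pipe, coupling, reducer, cap below 0.03 m/s and z of coupling in the frame of long_pipe between 0.08 and 0.092 m and horizontal distance between coupling and long_pipe below 0.009 m and z of reducer in the frame of coupling between 0.028 and 0.04 m and horizontal distance between reducer and coupling below 0.009 m and z of cap in the frame of reducer between 0.046 and 0.058 m and horizontal distance between cap and reducer below 0.009 m and contact force between cap and the fingers below 0.3 N), for 0.2 s.
At the end, for the whole second after the job is handed in: Long pipe in the wide socket, coupling on it, reducer in that, cap on top: each within 6 mm of seated height, 9 mm sideways of the part below, tilted under 0.12 rad, at rest; short pipe and tin upright (under 0.2 rad), within 30 mm of where they began (z of long_pipe in the frame of wide_flange between 0.012 and 0.024 m and horizontal distance between long_pipe and wide_flange below 0.009 m and angle between each of long_pipe, coupling, reducer, cap's own z axis and vertical below 0.12 rad and linear speed of each of long_pipe, coupling, reducer, cap below 0.03 m/s and z of coupling in the frame of long_pipe between 0.08 and 0.092 m and horizontal distance between coupling and long_pipe below 0.009 m and z of reducer in the frame of coupling between 0.028 and 0.04 m and horizontal distance between reducer and coupling below 0.009 m and z of cap in the frame of reducer between 0.046 and 0.058 m and horizontal distance between cap and reducer below 0.009 m and angular speed of each of long_pipe, coupling, reducer, cap below 0.3 rad/s and distance of each of short_pipe, tin from where it was at the start of the episode below 0.03 m and angle between each of short_pipe, tin's own z axis and vertical below 0.2 rad); the robot touches nothing.
It fails at once if the short pipe is knocked over or moved by more than 30 mm (distance of short_pipe from where it was at the start of the episode above 0.03 m or angle between short_pipe's own z axis and vertical above 0.3 rad).
It fails at once if the tin is knocked over or moved by more than 30 mm (distance of tin from where it was at the start of the episode above 0.03 m or angle between tin's own z axis and vertical above 0.3 rad).
It also fails if it takes over 104 s, if anything falls off the work surface, if the arm or the gripper's body presses on something with over 40 N, if the wrist force passes 120 N, or if a joint passes its speed limit or range.

## Working session

There is one attempt and no reset: what is moved stays moved. The work goes in short steps, Python scripts to look and compute and a tool call to move; the robot and the scene stay as the last step left them, time stands still between calls to the robot, and variables do not carry over. Pictures are saved under pics/ and viewed, at most 14 in all, crops included, and the job is handed in when it is done.

Besides the shell and the picture viewer there is one more tool, called as name([rows], argument=value, ...), one row to a line, values as JSON. carry_out: Moves the arm, as the interface text tells. Shifts and turns lie within -1 to 1; 1 stands for 0.06 m of shift or 6 degrees of turn. Its arguments: {"type":"object","properties":{"deltas":{"type":"array"},"newtons":{"type":"number"}},"required":["deltas"]}

```bash
mkdir -p pics; cat > h.py <<'E'
import numpy as np,cv2
from station import status,optics,manip
def K(c):
    f=200/np.tan(np.radians(c['vertical_fov'])/2); return f,c['cx'],c['cy']
E
python3 - <<'E'
from h import *
import pickle
print(status.get_obs())
for n in ['scene','side','wrist']:
    c=optics.camera(n); pickle.dump(c,open(n+'.pkl','wb'))
    print({k:v for k,v in c.items() if k!='pixels'})
    cv2.imwrite(f'pics/{n}0.png',c['pixels'][:,:,::-1])
E
```

```text
{'time': 0.0, 'joint_pos': array([62.23369252, 33.03089156,  1.4231823 , 82.38748562, -0.85804508,
       64.68774794, -3.23794465]), 'qvel': array([ 0.0486035 , -0.036288  ,  0.01648899,  0.06233222,  0.03193432,
        0.02600945,  0.03193306]), 'joint_torque': array([ 2.80334716e-04, -7.65747714e+01,  2.25047708e+00, -2.85956579e+01,
        1.52337283e-02,  1.27209988e-02, -5.15864804e-05]), 'position': array([ 0.26317901, -0.62106932,  0.23045684]), 'tcp_rot': array([-1.79904637e+02,  6.05708902e-03,  2.29669576e+01]), 'force': array([ 0.23990689,  0.06963387, -0.23545409]), 'moment': array([0.0017679 , 0.03481341, 0.02113157]), 'finger_force': 0.0, 'width': 0.08588493575088725}
{'vertical_fov': 48.002879190659606, 'cx': 315.63744897825126, 'cy': 199.351992303875, 'eye': array([0.83649052, 0.47228796, 0.6421569 ]), 'rotation': array([ 43.56502588,  -0.80256448, 146.35652379])}
{'vertical_fov': 51.792211459076135, 'cx': 319.56266188414133, 'cy': 201.9514999395993, 'eye': array([0.13580781, 0.56868051, 0.73897183]), 'rotation': array([  43.54316921,    1.05570742, -149.04900455])}
{'vertical_fov': 60.72051947093376, 'cx': 323.6199491104202, 'cy': 201.42472328654534, 'eye': array([ 0.33539575, -0.59000927,  0.37353075]), 'rotation': array([-17.95445414,   0.08915474, -67.02260119])}
```

View pics/scene0.png

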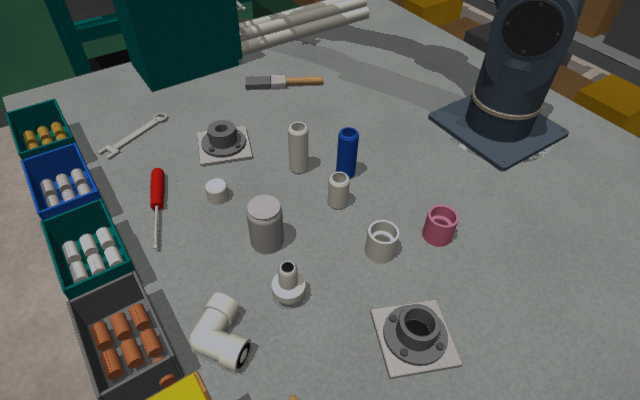

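View pics/side0.png

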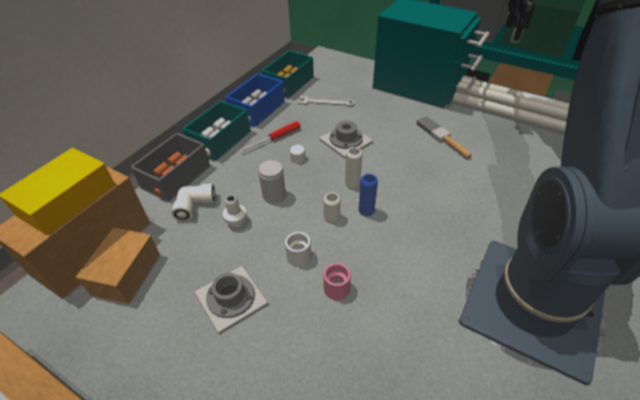

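The wide flange is nearest the scene camera, with its mouth at about (418,325). The long pipe's top is at (298,128), the coupling's at (382,230), the reducer's neck at (288,267) and the cap at (216,184). The side view agrees, with the flange at (232,287), pipe (354,154), coupling (298,241), reducer (231,200) and cap (297,150).

```bash
cat >> h.py <<'E'
from scipy.spatial.transform import Rotation as R
def plane(c,u,v,z):
    f,cx,cy=K(c); d=R.from_euler('xyz',c['rotation'],degrees=True).apply([(u-cx)/f,-(v-cy)/f,-1])
    return c['eye']+d*(z-c['eye'][2])/d[2]
def proj(c,P):
    f,cx,cy=K(c); q=R.from_euler('xyz',c['rotation'],degrees=True).inv().apply(np.array(P)-c['eye'])
    return np.array([cx-f*q[0]/q[2],cy+f*q[1]/q[2]])
E
python3 - <<'E'
from h import *
import pickle
S=pickle.load(open('scene.pkl','rb'));D=pickle.load(open('side.pkl','rb'))
P=dict(long=(298,128,354,154,.11),short=(338,178,332,199,.07),coup=(382,230,298,241,.056),red=(288,267,231,200,.082),cap=(216,184,297,150,.036),tin=(264,205,271,168,.095),wide=(418,325,231,286,.052),narrow=(222,131,346,131,.052),blue=(347,133,368,181,.11),pink=(441,217,337,273,.056))
for k,(a,b,c,d,z) in P.items(): print(k,plane(S,a,b,z)[:2].round(4),plane(D,c,d,z)[:2].round(4))
for n,c in(('scene',S),('side',D)):
    b=c['pixels'][:,:,::-1]
    x=b[110:370,190:470] if n=='scene' else b[120:330,190:400]
    cv2.imwrite(f'pics/{n}crop.png',cv2.resize(x,None,fx=2.3 if n=='scene' else 2.8,fy=2.3 if n=='scene' else 2.8,interpolation=cv2.INTER_CUBIC))
E
```

```text
long [ 0.4734 -0.1212] [ 0.4631 -0.1128]
short [0.4636 0.0008] [0.4538 0.0078]
coup [0.466  0.1335] [0.4615 0.1381]
red [0.6475 0.1274] [0.6411 0.1325]
cap [ 0.6479 -0.1405] [ 0.6418 -0.1322]
tin [0.6208 0.0075] [0.6162 0.0124]
wide [0.5331 0.2969] [0.5157 0.2933]
narrow [ 0.5743 -0.2635] [ 0.5578 -0.2516]
blue [ 0.403  -0.0578] [ 0.3934 -0.0462]
pink [0.3605 0.1669] [0.3518 0.1664]
```

View pics/scenecrop.png

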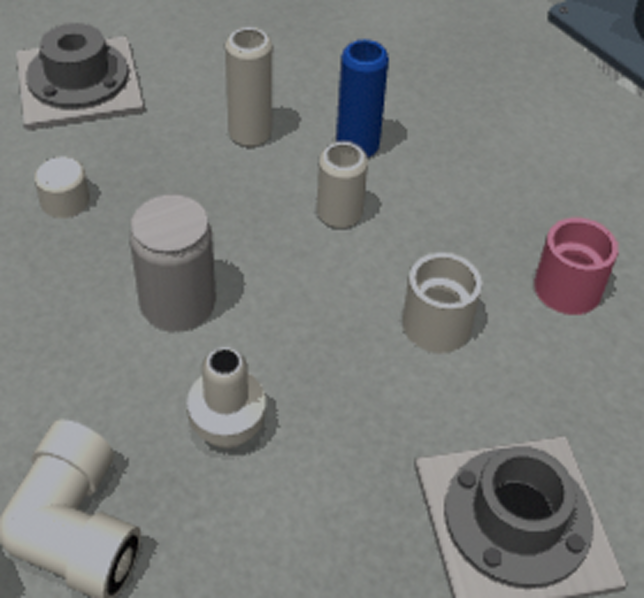

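View pics/wrist0.png

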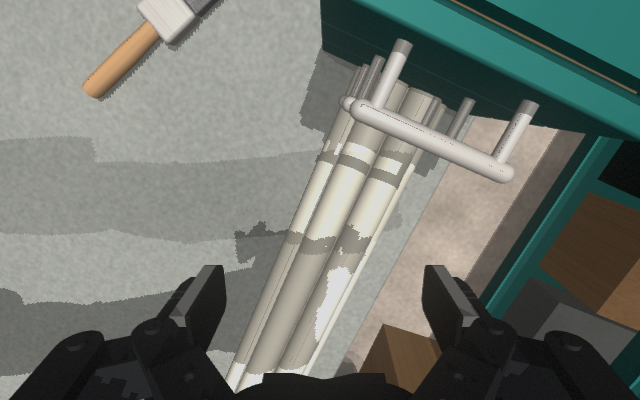

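carry_out([
  {"xyz":[0.7,-0.7,0],"twist":0.96,"claw":1},
  {"xyz":[0.63,-0.77,0],"twist":0.96,"claw":1},
  {"xyz":[0.55,-0.83,0],"twist":0.96,"claw":1},
  {"xyz":[0.47,-0.88,0],"twist":0.95,"claw":1},
  {"xyz":[0.38,-0.92,0],"twist":0,"claw":1},
])

```text
time: 0.78
position: [0.3767, -0.3433, 0.2313]
tcp_rot: [-180.0, -0.0, -0.1]
force: [0.6, 0.4, -0.7]
width: 0.0852
finger_force: 0.0
```

carry_out([
  {"xyz":[0.38,-0.92,0],"twist":0,"claw":1},
  {"xyz":[0.38,-0.92,0],"twist":0,"claw":1},
  {"xyz":[0.38,-0.92,0],"twist":0,"claw":1},
  {"xyz":[0.38,-0.92,0],"twist":0,"claw":1},
  {"xyz":[0,0,0],"twist":0,"claw":1},
])

```text
time: 1.4
position: [0.4692, -0.1194, 0.2312]
tcp_rot: [-179.9, -0.0, 0.5]
force: [-0.6, -1.0, -1.1]
width: 0.0853
finger_force: 0.0
```

```bash
cat >> h.py <<'E'
def snap(n):
    c=optics.camera('wrist'); cv2.imwrite(f'pics/{n}.png',c['pixels'][:,:,::-1])
    import pickle; pickle.dump(c,open(n+'.pkl','wb'))
    o=status.get_obs(); print(o['time'],o['position'].round(4),o['tcp_rot'].round(2),o['width'].round(4),c['eye'].round(4),c['rotation'].round(2))
    return c,o
E
python3 - <<'E'
from h import *
c,o=snap('w1'); p=o['position']
for z in(0,.11): print(z,proj(c,[p[0],p[1],z]).round(1))
print(proj(c,p))
E
```

```text
Traceback (most recent call last):
  File "h.py", line 15, in snap
    o=status.get_obs(); print(o['time'],o['position'].round(4),o['tcp_rot'].round(2),o['width'].round(4),c['eye'].round(4),c['rotation'].round(2))
                                                                                     ^^^^^^^^^^^^^^^^
AttributeError: 'float' object has no attribute 'round'
```

View pics/w1.png

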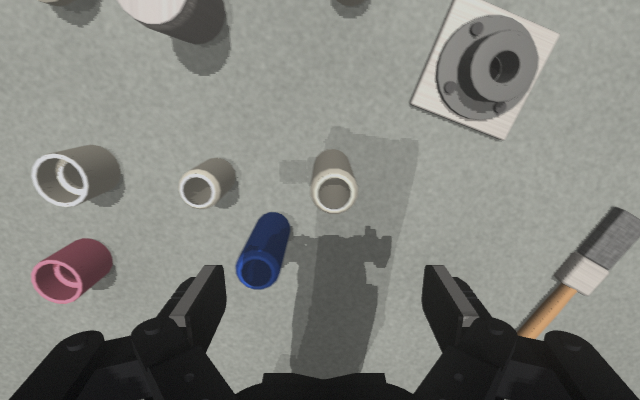

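The long pipe's top rim is at (334,189), the short pipe's at (200,189), the coupling's at (61,180) and the narrow flange's mouth at (504,67). The blue pipe is at (258,272).

```bash
sed -i "s/o\['width'\].round(4)/round(o['width'],4)/" h.py
python3 - <<'E'
from h import *
import pickle
c=pickle.load(open('w1.pkl','rb')); p=status.get_obs()['position'];print(p)
print(proj(c,p),proj(c,[p[0],p[1],.11]))
for k,u,v,z in(('long',334,189,.11),('short',200,189,.07),('coup',61,180,.056),('narrow',504,67,.052),('blue',258,272,.11),('pink',58,281,.056)): print(k,plane(c,u,v,z)[:2].round(4))
E
```

```text
[ 0.46800026 -0.12241813  0.23114166]
[331.04353711 268.51511328] [328.20872526 194.35880053]
long [ 0.4725 -0.127 ]
short [ 0.4601 -0.0042]
coup [0.4639 0.1339]
narrow [ 0.5688 -0.2764]
blue [ 0.3968 -0.0621]
pink [0.3533 0.1623]
```

carry_out([
  {"xyz":[0.08,0.1,0.4],"twist":0.08,"claw":1},
  {"xyz":[0,0,0.8],"twist":0,"claw":1},
  {"xyz":[0,0,0.3],"twist":0,"claw":1},
  {"xyz":[0,0,0],"twist":0,"claw":1},
  {"xyz":[0,0,0],"twist":0,"claw":1},
])

```text
time: 2.08
position: [0.4725, -0.1315, 0.1421]
tcp_rot: [180.0, -0.0, -0.6]
force: [0.0, -0.8, -0.9]
width: 0.0859
finger_force: 0.0
```

```bash
python3 - <<'E'
from h import *
c,o=snap('w2'); p=o['position']
print(proj(c,p),proj(c,[p[0],p[1],.11]))
E
```

```text
2.125 [ 0.4727 -0.1313  0.1423] [ 1.7997e+02 -9.0000e-02 -5.6000e-01] 0.0855 [ 0.5507 -0.1317  0.2851] [-1.790e+01 -3.000e-02 -9.056e+01]
[324.26502575 266.15037404] [324.12683806 237.95674005]
```

View pics/w2.png

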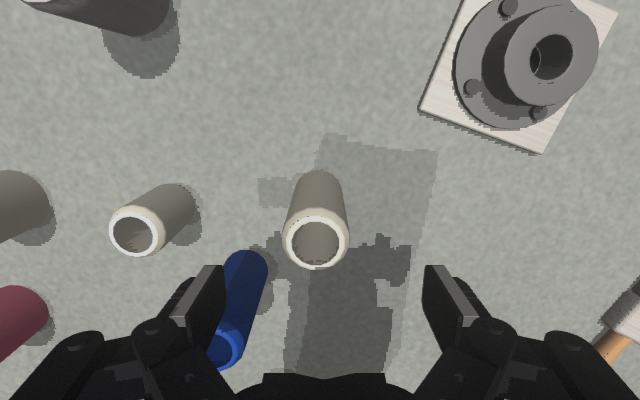

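Pipe rim is at (316,241), against (324,238) for the tool axis: about 4 mm to +y and 1.5 mm to -x. Correct, descend and grip.

carry_out([
  {"xyz":[-0.025,-0.07,0.27],"twist":-0.05,"claw":1},
  {"xyz":[0,0,0.6],"twist":0,"claw":1},
  {"xyz":[0,0,0.4],"twist":0,"claw":1},
  {"xyz":[0,0,0],"twist":0,"claw":0.2},
  {"xyz":[0,0,0],"twist":0,"claw":0.2},
], newtons=40)

```text
time: 2.75
position: [0.4715, -0.1266, 0.0663]
tcp_rot: [180.0, -0.1, -0.2]
force: [-0.2, 0.5, -0.4]
width: 0.0515
finger_force: 0.0
```

carry_out([
  {"xyz":[0,0,0],"twist":0,"claw":0.2},
  {"xyz":[0,0,0],"twist":0,"claw":0.2},
  {"xyz":[0,0,0],"twist":0,"claw":0.2},
  {"xyz":[0,0,0],"twist":0,"claw":0.2},
  {"xyz":[0,0,0],"twist":0,"claw":0.2},
])

```text
time: 3.38
position: [0.4718, -0.1266, 0.0664]
tcp_rot: [180.0, -0.1, -0.2]
force: [-0.4, 0.5, 6.5]
width: 0.0386
finger_force: 39.5
```

carry_out([
  {"xyz":[0,0,-0.5],"twist":0,"claw":0.2},
  {"xyz":[0,0,-0.8],"twist":0,"claw":0.2},
  {"xyz":[0,0,-0.95],"twist":0,"claw":0.2},
  {"xyz":[0,-0.5,0],"twist":0,"claw":0.2},
  {"xyz":[0,-0.95,0],"twist":0,"claw":0.2},
])

```text
time: 4.0
position: [0.4717, -0.0402, 0.2017]
tcp_rot: [180.0, -0.2, -0.5]
force: [0.9, 1.1, -1.2]
width: 0.0385
finger_force: 40.6
```

carry_out([
  {"xyz":[0,-1,0],"twist":0,"claw":0.2},
  {"xyz":[0,-1,0],"twist":0,"claw":0.2},
  {"xyz":[0,-1,0],"twist":0,"claw":0.2},
  {"xyz":[0,-1,0],"twist":0,"claw":0.2},
  {"xyz":[0,-0.8,0],"twist":0,"claw":0.2},
])

```text
time: 4.62
position: [0.4717, 0.2514, 0.2009]
tcp_rot: [-179.9, -0.1, -0.1]
force: [1.2, -0.6, -0.4]
width: 0.0388
finger_force: 40.5
```

carry_out([
  {"xyz":[0,-0.5,0],"twist":0,"claw":0.2},
  {"xyz":[0,-0.3,0],"twist":0,"claw":0.2},
  {"xyz":[0,0,0],"twist":0,"claw":0.2},
  {"xyz":[0,0,0],"twist":0,"claw":0.2},
  {"xyz":[0,0,0],"twist":0,"claw":0.2},
])

```text
time: 5.25
position: [0.4726, 0.2951, 0.2002]
tcp_rot: [180.0, -0.0, -0.3]
force: [0.7, 0.3, -0.7]
width: 0.0386
finger_force: 40.5
```

```bash
python3 - <<'E'
from h import *
c,o=snap('w3'); p=o['position']
print(proj(c,p),proj(c,p+[0,0,.044]),proj(c,[p[0],p[1],.052]),status.get_obs()['finger_force'])
E
```

```text
5.3 [0.4726 0.2954 0.2003] [ 1.7998e+02 -1.0000e-02 -3.0000e-01] 0.0386 [0.551  0.2953 0.3433] [-1.794e+01 -4.000e-02 -9.030e+01]
[324.08741379 266.44732026] [324.33977337 328.55264517] [323.7533755  184.24098505] 40.545068220526446
```

View pics/w3.png

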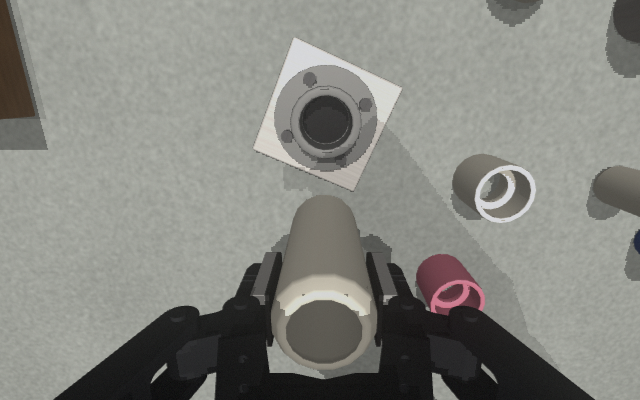

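Held pipe's rim is centred at (324,335) and the wide flange's mouth at (326,121). The coupling rim is at (505,193).

```bash
cat >> h.py <<'E'
def blob(c,seed,tol=18,show=1):
    m=np.zeros((402,642),np.uint8); im=cv2.GaussianBlur(c['pixels'],(3,3),0).copy()
    cv2.floodFill(im,m,tuple(seed),0,(tol,)*3,(tol,)*3,4|cv2.FLOODFILL_FIXED_RANGE|cv2.FLOODFILL_MASK_ONLY|(255<<8))
    ct=max(cv2.findContours(m[1:-1,1:-1],cv2.RETR_EXTERNAL,cv2.CHAIN_APPROX_NONE)[0],key=cv2.contourArea)
    h=cv2.convexHull(ct); return cv2.fitEllipse(h)
E
python3 - <<'E'
from h import *
import pickle
c=pickle.load(open('w3.pkl','rb')); p=np.array([.4726,.2952,.2003])
print(blob(c,(324,340)),blob(c,(326,121)),blob(c,(326,92)))
for k,u,v,z in(('pipe',324,335,p[2]+.0436),('flange',326,121,.052),('coup',505,193,.056)): print(k,plane(c,u,v,z).round(4))
E
```

```text
((323.86846923828125, 331.6792297363281), (62.551734924316406, 76.49132537841797), 89.633544921875) ((325.49798583984375, 121.87654113769531), (52.058990478515625, 52.77772521972656), 9.508390426635742) ((325.6523132324219, 118.03532409667969), (102.29859924316406, 106.25198364257812), 173.8228759765625)
pipe [0.4696 0.2955 0.2439]
flange [0.5271 0.2933 0.052 ]
coup [0.4648 0.1364 0.056 ]
```

carry_out([
  {"xyz":[0.5,0.035,0],"twist":-0.04,"claw":0.2},
  {"xyz":[0.45,0,0.2],"twist":0,"claw":0.2},
  {"xyz":[0,0,0.6],"twist":0,"claw":0.2},
  {"xyz":[0,0,0.4],"twist":0,"claw":0.2},
  {"xyz":[0,0,0],"twist":0,"claw":0.2},
])

```text
time: 5.92
position: [0.5284, 0.2932, 0.1266]
tcp_rot: [179.9, 0.2, -0.0]
force: [-0.2, 0.8, -0.3]
width: 0.0385
finger_force: 40.5
```

```bash
python3 - <<'E'
from h import *
c,o=snap('w4'); s=optics.camera('scene')['pixels'][:,:,::-1]; d=optics.camera('side')['pixels'][:,:,::-1]
w=c['pixels'][:,:,::-1][60:360,180:480]
a=[cv2.resize(x,(390,390),interpolation=cv2.INTER_CUBIC) for x in (s[240:380,350:490],d[220:340,170:290])]
cv2.imwrite('pics/m4.png',np.hstack(a))
E
```

```text
5.975 [0.5291 0.2938 0.128 ] [1.7995e+02 6.0000e-02 0.0000e+00] 0.0384 [0.6072 0.294  0.2693] [-18.13  -0.13 -89.99]
```

View pics/m4.png

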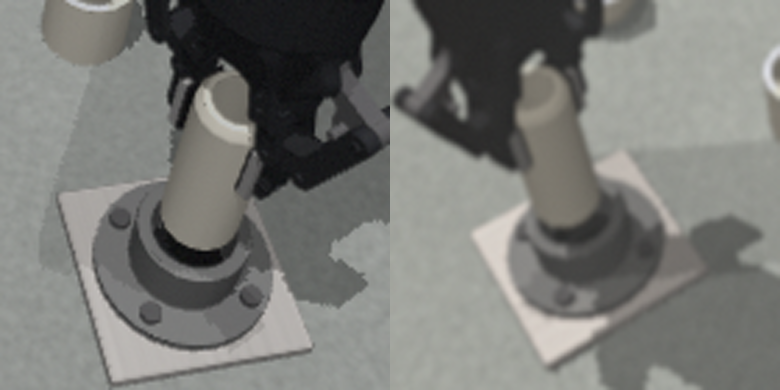

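Both views show the pipe's foot over the hub mouth and well centred. Lowering it.

carry_out([
  {"xyz":[0,0,0.22],"twist":0,"claw":0.2},
  {"xyz":[0,0,0.2],"twist":0,"claw":0.2},
  {"xyz":[0,0,0.15],"twist":0,"claw":0.2},
  {"xyz":[0,0,0.1],"twist":0,"claw":0.2},
  {"xyz":[0,0,0.02],"twist":0,"claw":0.2},
])

```text
time: 6.7
position: [0.529, 0.2945, 0.0861]
tcp_rot: [180.0, 0.0, 0.1]
force: [-0.2, 0.1, -0.7]
width: 0.0384
finger_force: 41.3
```

carry_out([
  {"xyz":[0,0,0.03],"twist":0,"claw":0.2},
  {"xyz":[0,0,0],"twist":0,"claw":0.2},
  {"xyz":[0,0,0],"twist":0,"claw":0.75},
  {"xyz":[0,0,0],"twist":0,"claw":1},
  {"xyz":[0,0,0],"twist":0,"claw":1},
])

```text
time: 7.32
position: [0.5293, 0.2946, 0.0851]
tcp_rot: [-180.0, -0.0, 0.0]
force: [-0.2, 0.6, 0.3]
width: 0.0854
finger_force: 0.0
```

carry_out([
  {"xyz":[0,0,0],"twist":0,"claw":1},
  {"xyz":[0,0,-0.3],"twist":0,"claw":1},
  {"xyz":[0,0,-0.8],"twist":0,"claw":1},
  {"xyz":[0,0,-1],"twist":0,"claw":1},
  {"xyz":[0,0,0],"twist":0,"claw":1},
])

```text
time: 7.95
position: [0.5315, 0.2959, 0.2158]
tcp_rot: [-179.7, -0.4, 0.0]
force: [0.4, 0.5, -0.4]
width: 0.0852
finger_force: 0.0
```

```bash
python3 - <<'E'
from h import *
c,o=snap('w5'); p=o['position'];print(proj(c,[*p[:2],.128]))
s=optics.camera('scene')['pixels'][:,:,::-1]
cv2.imwrite('pics/m5.png',np.hstack([cv2.resize(s[220:380,340:500],(400,400),interpolation=cv2.INTER_CUBIC),cv2.resize(c['pixels'][100:350,195:445,::-1],(400,400))]))
E
```

```text
8.0 [0.5302 0.2951 0.2131] [-1.7986e+02 -2.2000e-01  4.0000e-02] 0.0857 [0.6088 0.2958 0.3594] [-17.52   0.27 -89.96]
[326.00040004 208.75438751]
```

View pics/m5.png

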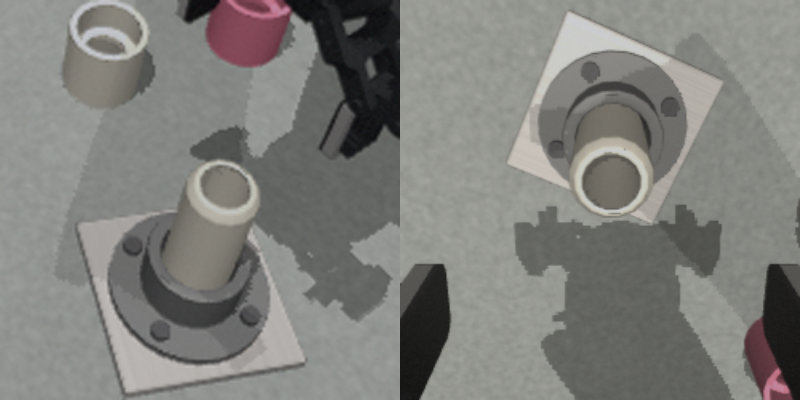

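Pipe is seated and upright; its rim is at about (327,214) in the wrist image. Now to the coupling.

carry_out([
  {"xyz":[-0.35,0.8,0],"twist":0,"claw":1},
  {"xyz":[-0.37,0.9,0],"twist":0,"claw":1},
  {"xyz":[-0.37,0.9,0],"twist":0,"claw":1},
  {"xyz":[0,0.07,0.8],"twist":0,"claw":1},
  {"xyz":[0,0,0.5],"twist":0,"claw":1},
])

```text
time: 8.68
position: [0.4624, 0.1326, 0.1306]
tcp_rot: [179.9, 0.2, -0.1]
force: [1.1, 0.3, -0.2]
width: 0.0853
finger_force: 0.0
```

```bash
python3 - <<'E'
from h import *
import pickle
c5=pickle.load(open('w5.pkl','rb'));print('pipe',plane(c5,327.5,214.4,.128))
c,o=snap('w6'); p=o['position'];print(proj(c,[*p[:2],.056]))
g=c['pixels'].astype(int); m=((g.min(2)>190)*255).astype(np.uint8)
for k in cv2.findContours(m,cv2.RETR_EXTERNAL,cv2.CHAIN_APPROX_NONE)[0]:
    if cv2.contourArea(k)>300: e=cv2.fitEllipse(k);print(cv2.boundingRect(k),e,plane(c,*e[0],.056))
E
```

```text
pipe [0.52590586 0.29402579 0.128     ]
8.725 [0.4609 0.1327 0.1276] [1.7985e+02 4.0000e-01 1.0000e-02] 0.0855 [0.5411 0.1333 0.2734] [-1.810e+01 -8.000e-02 -9.004e+01]
[324.13283886 214.2848173 ]
(504, 197, 51, 49) ((528.9676513671875, 221.82984924316406), (43.28874969482422, 50.465030670166016), 58.23695373535156) [ 0.45521738 -0.00735465  0.056     ]
(281, 172, 76, 72) ((318.3533020019531, 207.53778076171875), (70.40074157714844, 75.29377746582031), 88.25485229492188) [0.46573557 0.13658768 0.056     ]
(44, 9, 155, 184) ((97.5947036743164, 110.36114501953125), (163.2230682373047, 184.17022705078125), 120.91168975830078) [0.52920704 0.27212475 0.056     ]
```

carry_out([
  {"xyz":[0.03,-0.035,0.5],"twist":0,"claw":1},
  {"xyz":[0,0,0.7],"twist":0,"claw":1},
  {"xyz":[0,0,0.45],"twist":0,"claw":1},
  {"xyz":[0,0,0.15],"twist":0,"claw":1},
  {"xyz":[0,0,0],"twist":0,"claw":1},
])

```text
time: 9.35
position: [0.4654, 0.1363, 0.0247]
tcp_rot: [180.0, 0.1, 0.1]
force: [-0.2, 0.6, -0.1]
width: 0.0854
finger_force: 0.0
```

carry_out([
  {"xyz":[0,0,0.08],"twist":0,"claw":1},
  {"xyz":[0,0,0],"twist":0,"claw":0.4},
  {"xyz":[0,0,0],"twist":0,"claw":0.4},
  {"xyz":[0,0,0],"twist":0,"claw":0.4},
  {"xyz":[0,0,0],"twist":0,"claw":0.4},
], newtons=30)

```text
time: 9.98
position: [0.466, 0.1365, 0.0208]
tcp_rot: [-180.0, -0.1, 0.0]
force: [-0.6, 0.3, 7.2]
width: 0.0533
finger_force: 30.4
```

carry_out([
  {"xyz":[0,0,0],"twist":0,"claw":0.4},
  {"xyz":[0,0,-0.4],"twist":0,"claw":0.4},
  {"xyz":[0,0,-0.8],"twist":0,"claw":0.4},
  {"xyz":[0,0,-0.9],"twist":0,"claw":0.4},
  {"xyz":[0,0,-0.7],"twist":0,"claw":0.4},
])

```text
time: 10.6
position: [0.4658, 0.1364, 0.1906]
tcp_rot: [-180.0, -0.1, 0.0]
force: [-0.1, 0.2, -0.7]
width: 0.0535
finger_force: 31.9
```

carry_out([
  {"xyz":[0,-0.6,0],"twist":0,"claw":0.4},
  {"xyz":[0,-0.9,0],"twist":0,"claw":0.4},
  {"xyz":[0,-0.75,0],"twist":0,"claw":0.4},
  {"xyz":[0,-0.38,0],"twist":0,"claw":0.4},
  {"xyz":[0,0,0],"twist":0,"claw":0.4},
])

```text
time: 11.22
position: [0.4652, 0.2954, 0.188]
tcp_rot: [-180.0, 0.0, 0.2]
force: [-0.1, -0.5, -1.1]
width: 0.0535
finger_force: 31.9
```

```bash
python3 - <<'E'
from h import *
c,o=snap('w7'); p=o['position'];zc=p[2]+.035;print(proj(c,[*p[:2],zc]))
cv2.imwrite('pics/w7.png',c['pixels'][:,:,::-1])
g=c['pixels'].astype(int); m=((g.min(2)>185)*255).astype(np.uint8)
for k in cv2.findContours(m,cv2.RETR_EXTERNAL,cv2.CHAIN_APPROX_NONE)[0]:
    if cv2.contourArea(k)>300: e=cv2.fitEllipse(cv2.convexHull(k));print(cv2.boundingRect(k),np.round(e[0],1),np.round(e[1],1),plane(c,*e[0],zc if e[0][1]>220 else .128))
E
```

```text
11.275 [0.4655 0.2935 0.188 ] [1.7995e+02 2.0000e-02 6.0000e-02] 0.0538 [0.5436 0.2961 0.331 ] [-17.97   0.   -89.81]
[329.83068013 311.62791861]
(257, 254, 135, 46) [322.7 301.3] [ 93.6 131.7] [0.4700018  0.29620809 0.22298303]
(299, 90, 57, 59) [326.7 119.2] [56.7 59.3] [0.52786079 0.29428419 0.128     ]
(252, 26, 155, 141) [324.1  92.7] [136.5 166.1] [0.54252878 0.29580545 0.128     ]
```

View pics/w7.png

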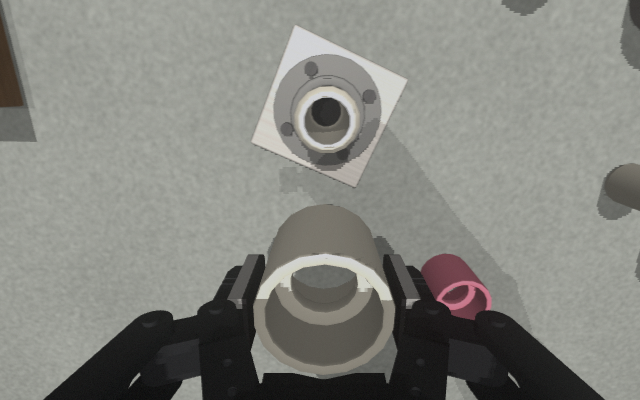

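carry_out([
  {"xyz":[0.4,0.025,0],"twist":0,"claw":0.4},
  {"xyz":[0.44,0,0],"twist":0,"claw":0.4},
  {"xyz":[0.2,0,0.2],"twist":0,"claw":0.4},
  {"xyz":[0,0,0.3],"twist":0,"claw":0.4},
  {"xyz":[0,0,0],"twist":0,"claw":0.4},
])

```text
time: 11.9
position: [0.5268, 0.291, 0.1562]
tcp_rot: [179.9, 0.2, -0.0]
force: [0.2, -0.4, -0.4]
width: 0.0533
finger_force: 31.9
```

carry_out([
  {"xyz":[0,0,0.15],"twist":0,"claw":0.4},
  {"xyz":[0,0,0.12],"twist":0,"claw":0.4},
  {"xyz":[0,0,0.12],"twist":0,"claw":0.4},
  {"xyz":[0,0,0.08],"twist":0,"claw":0.4},
  {"xyz":[0,0,0],"twist":0,"claw":0.4},
])

```text
time: 12.52
position: [0.5278, 0.2927, 0.1295]
tcp_rot: [180.0, 0.0, 0.1]
force: [1.2, -0.2, 0.3]
width: 0.0533
finger_force: 31.9
```

carry_out([
  {"xyz":[0,0,0.05],"twist":0,"claw":0.4},
  {"xyz":[0,0,0.03],"twist":0,"claw":0.4},
  {"xyz":[0,0,0],"twist":0,"claw":0.4},
  {"xyz":[0,0,0],"twist":0,"claw":0.4},
  {"xyz":[0,0,0],"twist":0,"claw":0.4},
])

```text
time: 13.15
position: [0.5281, 0.2928, 0.1252]
tcp_rot: [-180.0, -0.0, 0.0]
force: [0.6, 0.7, -1.0]
width: 0.0534
finger_force: 31.9
```

Within about 1 mm of home; let go and retreat.

carry_out([
  {"xyz":[0,0,0.01],"twist":0,"claw":0.4},
  {"xyz":[0,0,0],"twist":0,"claw":0.8},
  {"xyz":[0,0,0],"twist":0,"claw":1},
  {"xyz":[0,0,0],"twist":0,"claw":1},
  {"xyz":[0,0,0],"twist":0,"claw":1},
])

```text
time: 13.78
position: [0.5281, 0.2928, 0.1245]
tcp_rot: [-180.0, -0.0, 0.0]
force: [-0.2, 1.2, -0.2]
width: 0.0854
finger_force: 0.0
```

carry_out([
  {"xyz":[0,0,-0.4],"twist":0,"claw":1},
  {"xyz":[0,0,-0.8],"twist":0,"claw":1},
  {"xyz":[0,0,-0.7],"twist":0,"claw":1},
  {"xyz":[0,0,0],"twist":0,"claw":1},
  {"xyz":[0,0,0],"twist":0,"claw":1},
])

```text
time: 14.4
position: [0.5278, 0.2926, 0.2381]
tcp_rot: [180.0, 0.0, 0.0]
force: [-0.3, 0.7, -0.9]
width: 0.0853
finger_force: 0.0
```

```bash
python3 - <<'E'
from h import *
c,o=snap('w8'); p=o['position'];print(proj(c,[*p[:2],.16]))
s=optics.camera('scene')['pixels'][:,:,::-1]
cv2.imwrite('pics/m8.png',np.hstack([cv2.resize(s[200:380,330:510],(400,400),interpolation=cv2.INTER_CUBIC),cv2.resize(c['pixels'][100:350,195:445,::-1],(400,400))]))
E
```

```text
14.45 [0.5275 0.2924 0.2375] [1.7995e+02 8.0000e-02 5.0000e-02] 0.0857 [0.6062 0.2932 0.3811] [-1.797e+01 -2.000e-02 -8.994e+01]
[324.47724215 211.04737631]
```

View pics/m8.png

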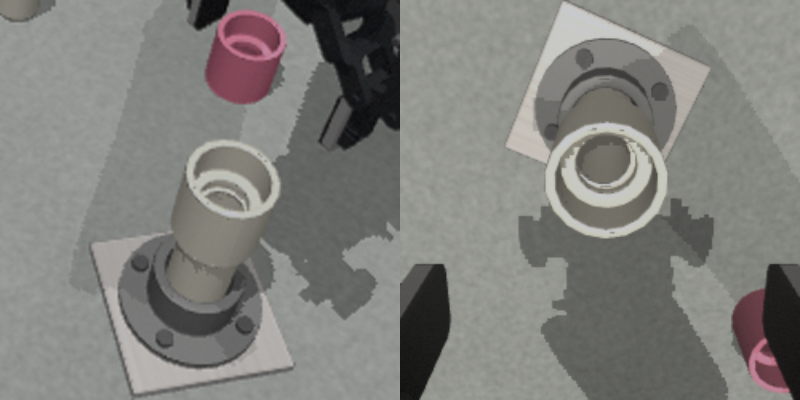

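Coupling is home and upright, with its rim at wrist (323,212). Next, the reducer.

carry_out([
  {"xyz":[0.4,0.6,0],"twist":0,"claw":1},
  {"xyz":[0.55,0.75,0],"twist":0,"claw":1},
  {"xyz":[0.55,0.75,0],"twist":0,"claw":1},
  {"xyz":[0.48,0.6,0.5],"twist":0,"claw":1},
  {"xyz":[0,0,0.5],"twist":0,"claw":1},
])

```text
time: 15.12
position: [0.6487, 0.1254, 0.1762]
tcp_rot: [179.8, 0.0, -0.3]
force: [-0.3, 1.1, -0.3]
width: 0.0856
finger_force: 0.0
```

carry_out([
  {"xyz":[0,0,0],"twist":0,"claw":1},
  {"xyz":[0,0,0],"twist":0,"claw":1},
  {"xyz":[0,0,0],"twist":0,"claw":1},
  {"xyz":[0,0,0],"twist":0,"claw":1},
  {"xyz":[0,0,0],"twist":0,"claw":1},
])

```text
time: 15.75
position: [0.6471, 0.1311, 0.1792]
tcp_rot: [-180.0, -0.1, 0.1]
force: [0.4, -0.3, -0.1]
width: 0.0858
finger_force: 0.0
```

```bash
python3 - <<'E'
from h import *
import pickle
c8=pickle.load(open('w8.pkl','rb'));print('coup',plane(c8,323.1,212.5,.16))
c,o=snap('w9'); p=o['position'];print(proj(c,[*p[:2],.082]))
E
```

```text
coup [0.52643558 0.29338206 0.16      ]
15.8 [0.647 0.131 0.179] [-1.7999e+02 -4.0000e-02  6.0000e-02] 0.0855 [0.7253 0.1317 0.3222] [-1.790e+01  1.000e-02 -8.992e+01]
[324.41293359 202.28223988]
```

View pics/w9.png

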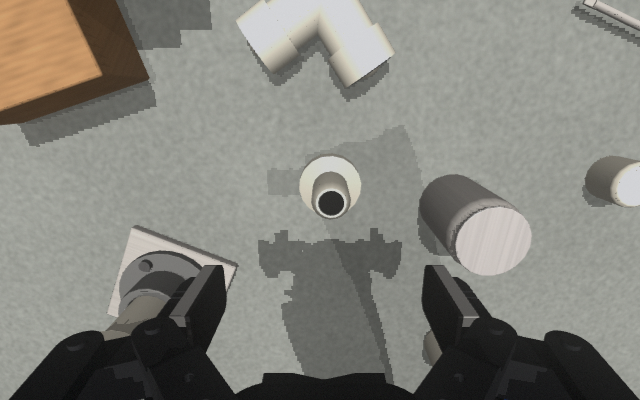

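The neck's mouth is at (331,204), against (324,202) for the tool axis: 4.5 mm to -y. The tin, at (493,240), clears the right finger.

carry_out([
  {"xyz":[-0.02,0.075,0.3],"twist":0,"claw":1},
  {"xyz":[0,0,0.75],"twist":0,"claw":1},
  {"xyz":[0,0,0.75],"twist":0,"claw":1},
  {"xyz":[0,0,0.4],"twist":0,"claw":1},
  {"xyz":[0,0,0.03],"twist":0,"claw":1},
])

```text
time: 16.42
position: [0.6446, 0.1261, 0.043]
tcp_rot: [180.0, 0.2, 0.1]
force: [0.1, 0.4, -0.7]
width: 0.0855
finger_force: 0.0
```

carry_out([
  {"xyz":[0,0,0],"twist":0,"claw":0.15},
  {"xyz":[0,0,0],"twist":0,"claw":0.15},
  {"xyz":[0,0,0],"twist":0,"claw":0.15},
  {"xyz":[0,0,0],"twist":0,"claw":0.15},
  {"xyz":[0,0,0],"twist":0,"claw":0.15},
], newtons=35)

```text
time: 17.05
position: [0.6464, 0.1264, 0.0458]
tcp_rot: [-180.0, -0.1, 0.0]
force: [-1.7, 0.1, 6.4]
width: 0.0292
finger_force: 34.7
```

carry_out([
  {"xyz":[0,0,0],"twist":0,"claw":0.15},
  {"xyz":[0,0,0],"twist":0,"claw":0.15},
  {"xyz":[0,0,-0.2],"twist":0,"claw":0.15},
  {"xyz":[0,0,-0.6],"twist":0,"claw":0.15},
  {"xyz":[0,0,-0.9],"twist":0,"claw":0.15},
])

```text
time: 17.68
position: [0.6447, 0.1261, 0.1469]
tcp_rot: [180.0, 0.2, 0.1]
force: [0.8, 0.2, -1.1]
width: 0.0288
finger_force: 34.7
```

carry_out([
  {"xyz":[0,0,-0.9],"twist":0,"claw":0.15},
  {"xyz":[-0.2,-0.1,-0.78],"twist":0,"claw":0.15},
  {"xyz":[-0.65,-0.6,0],"twist":0,"claw":0.15},
  {"xyz":[-0.7,-0.7,0],"twist":0,"claw":0.15},
  {"xyz":[-0.7,-0.7,0],"twist":0,"claw":0.15},
])

```text
time: 18.3
position: [0.5092, 0.2532, 0.2483]
tcp_rot: [-180.0, -0.0, 0.0]
force: [0.5, 0.7, -1.5]
width: 0.0287
finger_force: 34.8
```

carry_out([
  {"xyz":[-0.5,-0.5,0],"twist":0,"claw":0.15},
  {"xyz":[-0.22,-0.19,0],"twist":0,"claw":0.15},
  {"xyz":[0,0,0],"twist":0,"claw":0.15},
  {"xyz":[0,0,0],"twist":0,"claw":0.15},
  {"xyz":[0,0,0],"twist":0,"claw":0.15},
])

```text
time: 18.92
position: [0.4686, 0.2922, 0.2474]
tcp_rot: [180.0, -0.0, -0.1]
force: [0.2, 0.7, -1.4]
width: 0.029
finger_force: 34.8
```

```bash
python3 - <<'E'
from h import *
c,o=snap('w10'); p=o['position'];zt=p[2]-.0455+.082;print(proj(c,[*p[:2],zt]))
g=c['pixels'].astype(int); m=((g.min(2)>185)*255).astype(np.uint8)
for k in cv2.findContours(m,cv2.RETR_EXTERNAL,cv2.CHAIN_APPROX_NONE)[0]:
    if cv2.contourArea(k)>300: e=cv2.fitEllipse(cv2.convexHull(k));print(cv2.boundingRect(k),np.round(e[0],1),np.round(e[1],1),plane(c,*e[0],zt if e[0][1]>240 else .16))
m=((g.max(2)<60)*255).astype(np.uint8)
for k in cv2.findContours(m,cv2.RETR_EXTERNAL,cv2.CHAIN_APPROX_NONE)[0]:
    if cv2.contourArea(k)>200: e=cv2.fitEllipse(k);print('dark',cv2.boundingRect(k),np.round(e[0],1),np.round(e[1],1),plane(c,*e[0],zt))
E
```

```text
18.975 [0.4684 0.2924 0.2474] [ 1.7997e+02 -0.0000e+00 -9.0000e-02] 0.0291 [0.5469 0.2927 0.3904] [-1.794e+01 -4.000e-02 -9.009e+01]
[324.42415156 315.2984933 ]
(272, 205, 107, 50) [324.3 248. ] [ 85.2 104. ] [0.49564202 0.29245315 0.2838597 ]
(259, 40, 131, 124) [316.8 102.9] [120.2 130.7] [0.53953782 0.29696118 0.16      ]
dark (298, 292, 52, 44) [323.4 313.7] [43.1 50.5] [0.46911291 0.2928076  0.2838597 ]
dark (59, 251, 537, 149) [326.9 343.7] [136.3 544.9] [0.45573199 0.29150567 0.2838597 ]
dark (599, 210, 41, 42) [617.7 231.3] [19.4 49.3] [0.50165986 0.19335141 0.2838597 ]
dark (310, 102, 24, 22) [321.4 112.3] [21.3 23.6] [0.54078487 0.29328891 0.2838597 ]
dark (585, 0, 55, 43) [615.   19.8] [38.6 53.7] [0.56574994 0.21099671 0.2838597 ]
dark (5, 0, 21, 25) [14.7 11.9] [14.5 26.8] [0.56796142 0.37844938 0.2838597 ]
```

View pics/w10.png

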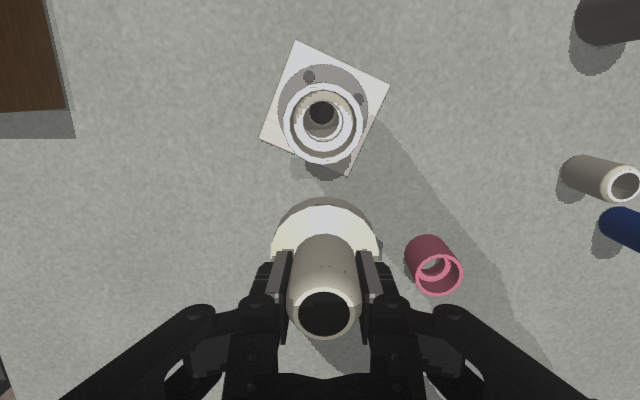

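Neck mouth of the held reducer is at (324,314), on the tool axis. The coupling rim is centred at (322.5,123), i.e. (0.5266, 0.2937).

carry_out([
  {"xyz":[0.35,-0.018,0],"twist":0,"claw":0.15},
  {"xyz":[0.4,0,0],"twist":0,"claw":0.15},
  {"xyz":[0.21,0,0.1],"twist":0,"claw":0.15},
  {"xyz":[0,0,0.25],"twist":0,"claw":0.15},
  {"xyz":[0,0,0],"twist":0,"claw":0.15},
])

```text
time: 19.6
position: [0.5234, 0.2942, 0.2246]
tcp_rot: [179.9, 0.2, 0.1]
force: [-0.7, 0.5, -0.8]
width: 0.0289
finger_force: 34.8
```

carry_out([
  {"xyz":[0,0,0.15],"twist":0,"claw":0.15},
  {"xyz":[0,0,0.15],"twist":0,"claw":0.15},
  {"xyz":[0,0,0.12],"twist":0,"claw":0.15},
  {"xyz":[0,0,0.1],"twist":0,"claw":0.15},
  {"xyz":[0,0,0],"twist":0,"claw":0.15},
])

```text
time: 20.23
position: [0.5248, 0.2946, 0.1948]
tcp_rot: [180.0, 0.0, 0.0]
force: [0.3, 0.7, -0.9]
width: 0.0289
finger_force: 34.8
```

carry_out([
  {"xyz":[0.01,0,0.08],"twist":0,"claw":0.15},
  {"xyz":[0,0,0.06],"twist":0,"claw":0.15},
  {"xyz":[0,0,0.03],"twist":0,"claw":0.15},
  {"xyz":[0,0,0],"twist":0,"claw":0.15},
  {"xyz":[0,0,0],"twist":0,"claw":0.15},
])

```text
time: 20.85
position: [0.5257, 0.2948, 0.1852]
tcp_rot: [-180.0, -0.0, 0.0]
force: [-0.0, 1.0, -1.2]
width: 0.0289
finger_force: 34.8
```

carry_out([
  {"xyz":[0,0,0.02],"twist":0,"claw":0.15},
  {"xyz":[0,0,0],"twist":0,"claw":0.15},
  {"xyz":[0,0,0],"twist":0,"claw":0.5},
  {"xyz":[0,0,0],"twist":0,"claw":1},
  {"xyz":[0,0,0],"twist":0,"claw":1},
])

```text
time: 21.48
position: [0.5257, 0.2948, 0.184]
tcp_rot: [-180.0, -0.0, 0.0]
force: [0.2, 1.1, 0.8]
width: 0.0767
finger_force: 0.0
```

carry_out([
  {"xyz":[0,0,0],"twist":0,"claw":1},
  {"xyz":[0,0,-0.4],"twist":0,"claw":1},
  {"xyz":[0,0,-0.8],"twist":0,"claw":1},
  {"xyz":[0,0,-0.5],"twist":0,"claw":1},
  {"xyz":[0,0,0],"twist":0,"claw":1},
])

```text
time: 22.1
position: [0.5266, 0.2954, 0.2885]
tcp_rot: [-179.8, -0.2, 0.0]
force: [-0.4, 0.8, 0.0]
width: 0.0854
finger_force: 0.0
```

```bash
cat > dark.py <<'E'
from h import *
def dark(c,z):
    g=c['pixels'].astype(int); m=((g.max(2)<60)*255).astype(np.uint8)
    for k in cv2.findContours(m,cv2.RETR_EXTERNAL,cv2.CHAIN_APPROX_NONE)[0]:
        if 150<cv2.contourArea(k)<8000: e=cv2.fitEllipse(k);print('dark',cv2.boundingRect(k),np.round(e[0],1),np.round(e[1],1),plane(c,*e[0],z))
E
python3 - <<'E'
from dark import *
c,o=snap('w11'); p=o['position'];print(proj(c,[*p[:2],.22])); dark(c,.22)
# collar
g=c['pixels'].astype(int); m=((g.min(2)>185)*255).astype(np.uint8)
for k in cv2.findContours(m,cv2.RETR_EXTERNAL,cv2.CHAIN_APPROX_NONE)[0]:
    if cv2.contourArea(k)>300: e=cv2.fitEllipse(cv2.convexHull(k));print(cv2.boundingRect(k),np.round(e[0],1),np.round(e[1],1),plane(c,*e[0],.174))
s=optics.camera('scene'); cv2.imwrite('pics/s11.png',cv2.resize(s['pixels'][160:380,340:520,::-1],None,fx=2,fy=2))
for z in(.018,.104,.16,.174,.22): print(z,proj(s,[.5266,.2938,z]).round(1))
E
```

```text
22.15 [0.5259 0.2949 0.2867] [-1.7994e+02 -1.0000e-01  4.0000e-02] 0.085 [0.6044 0.2956 0.4318] [-17.72   0.14 -89.95]
[325.3336587  216.97433466]
dark (569, 242, 63, 61) [597.3 271.3] [16.7 77.1] [0.48602987 0.1057375  0.22      ]
dark (313, 204, 27, 26) [325.9 216.8] [24.9 26.4] [0.5260576  0.29457046 0.22      ]
dark (56, 44, 17, 44) [64.1 66.2] [ 9.4 40.7] [0.61869371 0.4464224  0.22      ]
dark (36, 25, 20, 49) [44.6 47.4] [14.9 46.2] [0.62868316 0.45525979 0.22      ]
(570, 214, 29, 27) [584.2 226.6] [24.7 30.8] [0.50092854 0.08496927 0.174     ]
(309, 201, 34, 32) [325.7 216.7] [31.2 33.2] [0.50913349 0.29450084 0.174     ]
(296, 164, 63, 26) [326.8 179.7] [29.9 61.4] [0.53978758 0.29373293 0.174     ]
(285, 101, 77, 49) [327.6 144.3] [ 65.2 111.2] [0.56718809 0.29319555 0.174     ]
0.018 [415.7 332.2]
0.104 [426.8 302.3]
0.16 [435.3 279.3]
0.174 [437.6 273. ]
0.22 [445.9 250.7]
```

Reducer's neck is at (0.526, 0.2946), upright and home (foot 0.1385). Next, the cap.

carry_out([
  {"xyz":[0.15,0.5,0],"twist":0,"claw":1},
  {"xyz":[0.25,0.95,0],"twist":0,"claw":1},
  {"xyz":[0.25,0.95,0],"twist":0,"claw":1},
  {"xyz":[0.25,0.95,0],"twist":0,"claw":1},
  {"xyz":[0.25,0.95,0],"twist":0,"claw":1},
])

```text
time: 22.82
position: [0.5945, 0.0349, 0.2845]
tcp_rot: [180.0, 0.1, 0.1]
force: [1.0, -0.5, -0.2]
width: 0.0853
finger_force: 0.0
```

carry_out([
  {"xyz":[0.25,0.95,0],"twist":0,"claw":1},
  {"xyz":[0.25,0.95,0],"twist":0,"claw":1},
  {"xyz":[0.25,0.8,0.3],"twist":0,"claw":1},
  {"xyz":[0.1,0.3,0.8],"twist":0,"claw":1},
  {"xyz":[0,0,0.9],"twist":0,"claw":1},
])

```text
time: 23.45
position: [0.6456, -0.1459, 0.1634]
tcp_rot: [179.9, 0.0, -0.2]
force: [0.7, -0.0, -1.1]
width: 0.0853
finger_force: 0.0
```

carry_out([
  {"xyz":[0,0,0.2],"twist":0,"claw":1},
  {"xyz":[0,0,0],"twist":0,"claw":1},
  {"xyz":[0,0,0],"twist":0,"claw":1},
  {"xyz":[0,0,0],"twist":0,"claw":1},
  {"xyz":[0,0,0],"twist":0,"claw":1},
])

```text
time: 24.08
position: [0.6464, -0.1431, 0.1551]
tcp_rot: [180.0, -0.1, 0.1]
force: [-0.3, -0.5, 0.6]
width: 0.0855
finger_force: 0.0
```

```bash
python3 - <<'E'
from h import *
c,o=snap('w12'); p=o['position'];print(proj(c,[*p[:2],.036]))
g=c['pixels'].astype(int)
for t in(170,200,225):
  m=((g.min(2)>t)*255).astype(np.uint8)
  for k in cv2.findContours(m,cv2.RETR_EXTERNAL,cv2.CHAIN_APPROX_NONE)[0]:
    if cv2.contourArea(k)>500: e=cv2.fitEllipse(cv2.convexHull(k));print(t,cv2.boundingRect(k),np.round(e[0],1),np.round(e[1],1),plane(c,*e[0],.036))
E
```

```text
24.125 [ 0.6463 -0.1432  0.1548] [ 1.7999e+02 -7.0000e-02  5.0000e-02] 0.0857 [ 0.7245 -0.1425  0.2982] [-1.785e+01 -2.000e-02 -8.994e+01]
[324.21809773 194.09591859]
170 (51, 218, 85, 75) [ 93.5 254.9] [69.7 88.2] [0.59215601 0.05272688 0.036     ]
170 (411, 194, 134, 81) [473.5 238.2] [ 85.5 139.5] [ 0.60794651 -0.26800919  0.036     ]
170 (300, 168, 46, 46) [321.9 190.3] [46.4 46.8] [ 0.64943316 -0.14134685  0.036     ]
200 (301, 171, 43, 42) [321.7 191.3] [42.2 43.3] [ 0.64861806 -0.14117397  0.036     ]
```

Cap top is at (322,191), 2.5 mm to +x and 1.5 mm to +y of the tool axis.

carry_out([
  {"xyz":[0.04,-0.025,0.5],"twist":0,"claw":1},
  {"xyz":[0,0,0.8],"twist":0,"claw":1},
  {"xyz":[0,0,0.7],"twist":0,"claw":1},
  {"xyz":[0,0,0.3],"twist":0,"claw":1},
  {"xyz":[0,0,0.1],"twist":0,"claw":1},
])

```text
time: 24.75
position: [0.6484, -0.1417, 0.0096]
tcp_rot: [-180.0, 0.0, 0.0]
force: [0.7, -0.4, 0.6]
width: 0.0853
finger_force: 0.0
```

carry_out([
  {"xyz":[0,0,0.04],"twist":0,"claw":0.25},
  {"xyz":[0,0,0],"twist":0,"claw":0.25},
  {"xyz":[0,0,0],"twist":0,"claw":0.25},
  {"xyz":[0,0,0],"twist":0,"claw":0.25},
  {"xyz":[0,0,0],"twist":0,"claw":0.25},
], newtons=30)

```text
time: 25.38
position: [0.6492, -0.1419, 0.0089]
tcp_rot: [180.0, -0.1, 0.0]
force: [-0.0, 0.1, 5.8]
width: 0.0407
finger_force: 30.2
```

carry_out([
  {"xyz":[0,0,-0.3],"twist":0,"claw":0.25},
  {"xyz":[0,0,-0.8],"twist":0,"claw":0.25},
  {"xyz":[0,0,-0.95],"twist":0,"claw":0.25},
  {"xyz":[0,0,-0.95],"twist":0,"claw":0.25},
  {"xyz":[0,0,-0.95],"twist":0,"claw":0.25},
])

```text
time: 26.0
position: [0.648, -0.1416, 0.248]
tcp_rot: [180.0, -0.1, 0.0]
force: [0.9, -0.3, -0.7]
width: 0.0404
finger_force: 30.6
```

carry_out([
  {"xyz":[-0.25,-0.5,-0.48],"twist":0,"claw":0.25},
  {"xyz":[-0.4,-0.9,0],"twist":0,"claw":0.25},
  {"xyz":[-0.4,-0.9,0],"twist":0,"claw":0.25},
  {"xyz":[-0.4,-0.9,0],"twist":0,"claw":0.25},
  {"xyz":[-0.4,-0.9,0],"twist":0,"claw":0.25},
])

```text
time: 26.62
position: [0.5361, 0.1058, 0.2748]
tcp_rot: [-180.0, -0.1, 0.0]
force: [0.6, 1.1, 0.1]
width: 0.0408
finger_force: 30.6
```

carry_out([
  {"xyz":[-0.4,-0.9,0],"twist":0,"claw":0.25},
  {"xyz":[-0.4,-0.9,0],"twist":0,"claw":0.25},
  {"xyz":[-0.4,-0.9,0],"twist":0,"claw":0.25},
  {"xyz":[0,-0.47,0],"twist":0,"claw":0.25},
  {"xyz":[0,0,0],"twist":0,"claw":0.25},
])

```text
time: 27.25
position: [0.464, 0.2969, 0.2744]
tcp_rot: [-179.9, -0.0, 0.3]
force: [-0.4, -1.0, -2.1]
width: 0.0411
finger_force: 30.6
```

```bash
python3 - <<'E'
from dark import *
c,o=snap('w13'); p=o['position'];zt=p[2]+.0275;print(proj(c,[*p[:2],zt]),proj(c,[.526,.2946,.22])); dark(c,.22)
g=c['pixels'].astype(int)
for t in(170,200):
  m=((g.min(2)>t)*255).astype(np.uint8)
  for k in cv2.findContours(m,cv2.RETR_EXTERNAL,cv2.CHAIN_APPROX_NONE)[0]:
    if cv2.contourArea(k)>300: e=cv2.fitEllipse(cv2.convexHull(k));print(t,cv2.boundingRect(k),np.round(e[0],1),np.round(e[1],1),plane(c,*e[0],zt))
E
```

```text
27.3 [0.4647 0.2948 0.2742] [-1.7998e+02 -5.0000e-02  1.4000e-01] 0.0409 [0.5423 0.2976 0.4175] [-1.791e+01  8.000e-02 -8.970e+01]
[330.08768277 298.80744078] [329.30130009 121.36632914]
dark (0, 291, 27, 101) [  8.1 346.6] [27.3 90.5] [0.36952779 0.51964166 0.22      ]
dark (588, 203, 52, 45) [612.7 226.6] [16.2 62. ] [0.46298921 0.1177415  0.22      ]
dark (316, 105, 30, 32) [330.7 121.7] [28.3 30.2] [0.52579567 0.29378661 0.22      ]
dark (567, 0, 73, 46) [603.8  23.9] [41.6 65. ] [0.57627127 0.15244008 0.22      ]
dark (0, 0, 65, 60) [34.5 19.7] [49.6 61.4] [0.57673959 0.4482075  0.22      ]
170 (280, 257, 88, 44) [324.  285.8] [56.2 84.8] [0.47051755 0.2972636  0.30169593]
170 (594, 158, 33, 34) [609.6 175.1] [29.7 36.1] [0.51501764 0.19833631 0.30169593]
170 (310, 100, 41, 42) [330.  120.2] [40.5 41.8] [0.53309068 0.29562886 0.30169593]
170 (268, 39, 123, 113) [325.7  92.2] [113.3 130.9] [0.5419075  0.29711248 0.30169593]
200 (292, 75, 75, 49) [329.1 111.1] [71.2 73.6] [0.53602286 0.29594268 0.30169593]
200 (290, 40, 91, 41) [293.2   5.8] [45.4 79.2] [0.56662206 0.30704196 0.30169593]
```

carry_out([
  {"xyz":[0.35,0,0],"twist":0,"claw":0.25},
  {"xyz":[0.45,0,0],"twist":0,"claw":0.25},
  {"xyz":[0.21,0,0.2],"twist":0,"claw":0.25},
  {"xyz":[0,0,0.35],"twist":0,"claw":0.25},
  {"xyz":[0,0,0],"twist":0,"claw":0.25},
])

```text
time: 27.92
position: [0.5246, 0.2929, 0.2385]
tcp_rot: [179.9, 0.2, -0.0]
force: [-1.4, -0.2, -1.1]
width: 0.0407
finger_force: 30.6
```

carry_out([
  {"xyz":[0,0,0],"twist":0,"claw":0.25},
  {"xyz":[0,0,0],"twist":0,"claw":0.25},
  {"xyz":[0,0,0],"twist":0,"claw":0.25},
  {"xyz":[0,0,0],"twist":0,"claw":0.25},
  {"xyz":[0,0,0],"twist":0,"claw":0.25},
])

```text
time: 28.55
position: [0.5256, 0.2945, 0.2404]
tcp_rot: [-180.0, -0.0, 0.0]
force: [-0.6, 0.5, -0.5]
width: 0.0407
finger_force: 30.6
```

```bash
python3 - <<'E'
from h import *
c,o=snap('w14'); s=optics.camera('scene')['pixels'][:,:,::-1]; d=optics.camera('side')['pixels'][:,:,::-1]
a=[cv2.resize(x,(266,400),interpolation=cv2.INTER_CUBIC) for x in (s[160:340,385:505],d[160:310,175:275],c['pixels'][60:360,220:420,::-1])]
cv2.imwrite('pics/m14.png',np.hstack(a))
E
```

```text
28.6 [0.5256 0.2944 0.2403] [-1.8e+02 -0.0e+00  5.0e-02] 0.0409 [0.604  0.295  0.3834] [-17.94  -0.   -89.94]
```

View pics/m14.png

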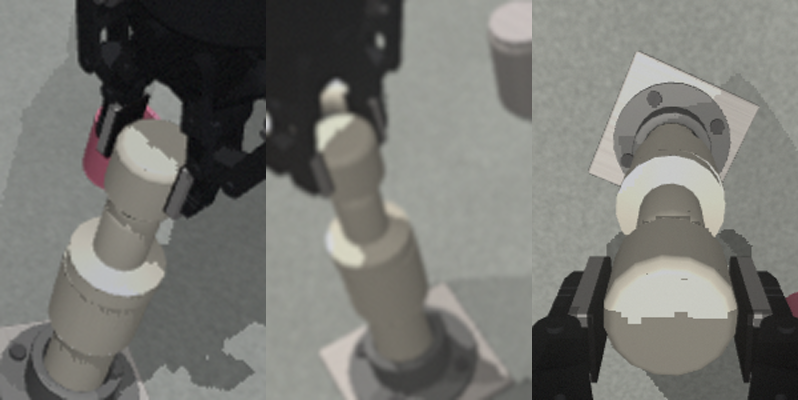

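Both outside views show the reducer home and the cap held in line above its neck. Lowering it.

carry_out([
  {"xyz":[0,0,0.2],"twist":0,"claw":0.25},
  {"xyz":[0,0,0.15],"twist":0,"claw":0.25},
  {"xyz":[0,0,0.15],"twist":0,"claw":0.25},
  {"xyz":[0,0,0.12],"twist":0,"claw":0.25},
  {"xyz":[0,0,0.02],"twist":0,"claw":0.25},
])

```text
time: 29.32
position: [0.5254, 0.2943, 0.2012]
tcp_rot: [180.0, 0.1, 0.0]
force: [-0.1, 0.1, -0.5]
width: 0.0407
finger_force: 30.7
```

carry_out([
  {"xyz":[0,0,0.02],"twist":0,"claw":0.25},
  {"xyz":[0,0,0],"twist":0,"claw":0.25},
  {"xyz":[0,0,0],"twist":0,"claw":0.25},
  {"xyz":[0,0,0],"twist":0,"claw":0.25},
  {"xyz":[0,0,0],"twist":0,"claw":0.25},
])

```text
time: 29.95
position: [0.5257, 0.2944, 0.2008]
tcp_rot: [-180.0, -0.0, 0.0]
force: [0.4, -0.1, -0.3]
width: 0.0405
finger_force: 30.6
```

carry_out([
  {"xyz":[0,0,0.025],"twist":0,"claw":0.25},
  {"xyz":[0,0,0],"twist":0,"claw":0.25},
  {"xyz":[0,0,0],"twist":0,"claw":0.25},
  {"xyz":[0,0,0],"twist":0,"claw":0.7},
  {"xyz":[0,0,0],"twist":0,"claw":1},
])

```text
time: 30.58
position: [0.5257, 0.2945, 0.1993]
tcp_rot: [-180.0, -0.0, 0.0]
force: [-0.5, -0.2, 0.4]
width: 0.0753
finger_force: 0.0
```

carry_out([
  {"xyz":[0,0,0],"twist":0,"claw":1},
  {"xyz":[0,0,0],"twist":0,"claw":1},
  {"xyz":[0,0,-0.3],"twist":0,"claw":1},
  {"xyz":[0,0,-0.7],"twist":0,"claw":1},
  {"xyz":[0,0,-0.7],"twist":0,"claw":1},
])

```text
time: 31.2
position: [0.5254, 0.2943, 0.3022]
tcp_rot: [180.0, 0.0, 0.0]
force: [1.1, 0.1, -0.0]
width: 0.0855
finger_force: 0.0
```

carry_out([
  {"xyz":[0,0,0],"twist":0,"claw":1},
  {"xyz":[0,0,0],"twist":0,"claw":1},
  {"xyz":[0,0,0],"twist":0,"claw":1},
  {"xyz":[0,0,0],"twist":0,"claw":1},
  {"xyz":[0,0,0],"twist":0,"claw":1},
])

```text
time: 31.82
position: [0.5255, 0.2943, 0.3007]
tcp_rot: [180.0, 0.0, 0.0]
force: [0.9, -0.7, 0.5]
width: 0.0854
finger_force: 0.0
```

```bash
python3 - <<'E'
from h import *
c,o=snap('w15'); p=o['position'];print(proj(c,[.5258,.2944,.226]))
g=c['pixels'].astype(int)
for t in(140,170,200):
  m=((g.min(2)>t)*255).astype(np.uint8)
  for k in cv2.findContours(m,cv2.RETR_EXTERNAL,cv2.CHAIN_APPROX_NONE)[0]:
    r=cv2.boundingRect(k)
    if cv2.contourArea(k)>300 and abs(r[0]+r[2]/2-325)<60: e=cv2.fitEllipse(cv2.convexHull(k));print(t,r,np.round(e[0],1),np.round(e[1],1),plane(c,*e[0],.226))
s=optics.camera('scene'); print('cap top should be at',proj(s,[.5258,.2944,.226]))
m=(s['pixels'].astype(int).min(2)>185).astype(np.uint8)
for k in cv2.findContours(m,cv2.RETR_EXTERNAL,cv2.CHAIN_APPROX_NONE)[0]:
    r=cv2.boundingRect(k)
    if cv2.contourArea(k)>60 and 390<r[0]<480: print(r)
E
```

```text
31.875 [0.5256 0.2943 0.3008] [1.7998e+02 3.0000e-02 4.0000e-02] 0.0856 [0.604  0.295  0.4436] [-1.799e+01 -3.000e-02 -8.994e+01]
[324.22478623 211.95732335]
170 (298, 186, 52, 52) [323.3 211.6] [50.9 52. ] [0.52608421 0.29504429 0.226     ]
170 (271, 98, 90, 104) [318.3 156.7] [ 96.9 115.1] [0.56354782 0.29828467 0.226     ]
cap top should be at [447.90604648 247.62245916]
(424, 279, 20, 13)
```

```bash
python3 -c "
from station import manip
print(manip.close_job())"
```

```text
the job is handed in; nothing more can be done
None
```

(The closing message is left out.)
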